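# Load a reagent cartridge into the blood analyser and clamp it home

## Task

Load the analyser: pick up the white reagent cartridge, stand it down in the analyser's pocket with its nozzle over the little fork at the front, and let go of it. Then bring the open clamp over by its cross-bar and press it down, gently, until you feel the cartridge bottom out; the clamp, never the hand, must drive the cartridge down, and once it is home do not force it. Leave the clamp closed on the cartridge and the other things on the desk where they are.

Things in the scene. Friction and masses are not known exactly. Their poses are not given: they have to be found in the camera images.
- cartridge_center (a point): Loose white cartridge, an upright block 44 (x) x 28 (y) x 56 (z) mm, 50 to 100 g, standing on the desk; its nozzle sticks out of its -x end. The point is its centre, 28 mm above its underside; z is up. Grasp it across the 28 mm sides near the top (fingertips at least 18 mm above its underside): its lower 14 mm go into the pocket.
- cartridge_nozzle (a point): Tip of the cartridge's nozzle: a grey square stub, 10 mm thick, that stands out 18 mm from the block's -x end, its axis 35 mm above the underside; the tip is 40 mm from the block's axis.
- cradle (a point): Centre of the mouth of the pocket in the flat deck (50 mm above the desk) of the fixed grey-white analyser, 220 (x) x 150 (y) mm. x to the back (hinge), z up. Pocket 46.4 (x) x 30.4 (y) mm (1.2 mm clearance a side), 3 mm chamfer, 14 mm deep to the raised seat. The cartridge goes in with its axes along these: centre 14 mm above this point when set in, 4 mm above when home.
- fork (a point): Top of the little fork on the deck, 34 mm in front (-x) of the pocket's centre: two prongs 12 mm high, 10 mm long in x, with a gap of 18 mm between them for the nozzle, which comes down between them as the cartridge is driven home.
- seat (a joint): How far the pocket's floor (seat) has been driven down: 0 raised, 0.010 m home, a hard stop. It carries the cartridge's weight; about 14 N pressed on the cartridge moves it, and it does not spring back. Only the closing clamp may drive it: over 3 mm down while the clamp is more than 0.5 rad open counts as pushed by hand.
- clamp (a joint): Clamp angle (rad): near 0 closed (level, bar to the front), pi/2 upright; starts leaning back at 1.65 to 1.9. Stiff hinge (friction 0.35 N m), stays where left. A U-shaped steel bail with arms 92 mm apart and a cross-bar at its end. The angle at which the cartridge is home varies from -0.09 to 0.09 and must be felt; the foot meets the raised cartridge about 0.13 rad earlier.
- clamp_hinge (a point): Middle of the clamp's hinge line, which is parallel to cradle's y: 80 mm behind the pocket's centre and 50 mm above the deck. Axes as cradle.
- clamp_bridge (a point): Middle of the bridge across the bail, 80 mm from the hinge, 22 mm wide. Under it a rubber-tipped foot on a screw presses the top of the cartridge; its tip is about 18 mm below this point, but up to 6 mm more or less from one time to the next. It may never press the cartridge with more than 55 N (about 25 N at the bar).
- clamp_bar (a point): Middle of the clamp's round cross-bar, 12 mm thick, along cradle's y, 170 mm from the hinge: at angle q, 170 cos q mm in front of it and 170 sin q mm above. Free over 80 mm between the arms, 70 mm of open space to the bridge. Can be pinched from above all along its swing, or pushed. Driving the cartridge takes about 5 to 9 N here; then it is solid.
- tube_rack: Bystander: rack of capped tubes, 66 x 110 x 96 mm, loose; origin under its centre. Leave it (moving it over 20 mm fails).
- tape_roll: Bystander: roll of tape lying flat, 64 mm across, 25 mm high, loose; origin under its centre. Leave it (20 mm).
- mouse: Bystander: computer mouse, 105 x 60 x 33 mm, loose; origin under its centre. Leave it (20 mm).
Things that resemble listed ones, but are neither listed nor needed, are in the scene too. What is shaped like the part that bears cartridge_center but pink or yellow is not meant.

How it is judged (in metres and radians):
On the way, in this order (a step that is already met when the one before it is completed fails the run):
1. the cartridge stands in the pocket on the raised seat, nozzle to the front, let go, with the clamp still open (horizontal distance between cartridge_center and cradle below 0.004 m and angle between the x axis of cartridge_center and the x axis of cradle, either way round below 0.08 rad and angle between cartridge_center's own z axis and vertical below 0.08 rad and x of cartridge_nozzle in the frame of cradle below -0.02 m and z of cartridge_center in the frame of cradle below 0.016 m and value of joint seat below 0.003 m and value of joint clamp above 0.5 rad and contact force between the fingers and cartridge below 0.1 N), for 0.2 s.
2. the clamp has driven the cartridge home (value of joint clamp below 0.14 rad and value of joint seat above 0.0085 m), for 0.2 s.
At the end, for the whole second after the job is handed in: The cartridge stands upright in the pocket (within 4 mm of its axis, square and upright within 0.08 rad), nozzle to the front, driven home (seat down over 8.5 of 10 mm, centre 1 to 6 mm above the pocket mouth), the clamp closed on it (-0.16 to 0.14 rad), at rest (all of step 2 and horizontal distance between cartridge_center and cradle below 0.004 m and angle between the x axis of cartridge_center and the x axis of cradle, either way round below 0.08 rad and angle between cartridge_center's own z axis and vertical below 0.08 rad and x of cartridge_nozzle in the frame of cradle below -0.02 m and z of cartridge_center in the frame of cradle between 0.001 and 0.006 m and value of joint clamp above -0.16 rad and linear speed of cartridge below 0.01 m/s); the robot touches nothing.
It fails at once if the clamp presses on the cartridge with more than 55 N (contact force between clamp and cartridge above 55 N).
It fails at once if the seat is pushed down more than 3 mm while the clamp is open (value of joint seat above 0.003 m and value of joint clamp above 0.5 rad).
It fails at once if the tube rack is moved more than 20 mm (distance of tube_rack from where it was at the start of the episode above 0.02 m).
It fails at once if the tape roll is moved more than 20 mm (distance of tape_roll from where it was at the start of the episode above 0.02 m).
It fails at once if the mouse is moved more than 20 mm (distance of mouse from where it was at the start of the episode above 0.02 m).
It also fails if it takes over 72 s, if anything falls off the work surface, if the arm or the gripper's body presses on something with over 40 N, if the wrist force passes 120 N, or if a joint passes its speed limit or range.

## Robot

A 6-joint arm with a two-finger parallel gripper is mounted at the origin on the work surface. World frame = base frame: x ahead of the robot, y to its left, z up, the work surface at z = 0. Lengths are in mm, angles in degrees, forces in N, time in s.
With the tool pointing down it reaches from about 300 to 850 mm from the base axis. Payload 4.2 kg.
Tool frame: the origin (TCP) lies midway between the tips of the shut fingers; the grasp point (between the pads) lies 19 mm behind it; z points along the fingers, x is the direction in which the jaws open and shut, and the axes are right-handed (so a half turn about z gives the same grasp; the last joint's range is limited). The gripper opens to 91 mm and grips with 3 to 60 N. Pads are 32 mm wide; open, the fingers measure 118 mm over their backs; the gripper's body (76 mm by 178 mm) begins 60 mm behind the grasp point.
Start: joints at [70.015, 18.312, 89.639, -0, 72.044, -1.146], TCP at [185.675, 544.213, 213.976] pointing down, gripper open.
Joint ranges: [-177.97, 177.97], [-48.28, 115.42], [12.27, 149.76], [-77.06, 257.06], [2.81, 150.46], [-146.56, 146.56]. Speed limits (degrees/s): [147.25, 147.25, 180, 180, 180, 180].

## Interface

Orientations are given as [roll, pitch, yaw] about the fixed x, y, z axes, in that order (R = Rz(yaw) Ry(pitch) Rx(roll)).
In Python, from workcell import monitor, vision, job, models gives the robot as it stands.
- The arm moves only by the shell command python3 -m creep 'ROWS' [FORCE]. ROWS is text: rows parted by semicolons, each of 7 numbers parted by spaces: the shift along the world's x, y, z in cm, then the turn, a rotation vector about the world's x, y, z in rad, then the gripper's target within -1 to 1 (shut at 1, half-way at 0, fully open at -1). In form: tx ty tz ax ay az hand; .... A call has 1 to 12 rows; each row shifts and turns the pose as measured when the row begins; what a row does not reach is not made up. A row lasts 1/12 s, in which the tool goes at most 41.7 mm and 7.16 degrees, less where a joint would pass 70% of its speed; a pose out of reach is approached as far as the arm can. A call is refused whole if a number of a shift passes 4.17 or a number of a turn 0.125, either way. A call with a gripper value outside its range is refused whole. The fingers move at their own pace and stop on an object; FORCE is the grip in N (left out, the last holds). Time passes only in rows, so rows that do not move let the fingers close. It gives the time, the measured TCP pose, the force and the opening at its end, in the units of the state.
- monitor.state(): the state, without advancing time (a new reading comes with each control period).
- vision.grab_frame(name): name is "scene" or "top" or "wrist"; returns a dict with "img" (384x512x3 uint8, red, green, blue), "mtx" (3x3 intrinsics, pixels), "view" (4x4, takes a point from world to camera coordinates). Camera axes: x right, y down, z forward; pixel columns grow to the right and rows downward; lengths in mm; the calibration is good to about 2 mm. The wrist camera is an equidistant fisheye: a pixel r from the principal point sees the ray r / f radians off the axis. A picture is of the moment at which its call begins. There is no depth.
- job.job_done(): hands the job in, once; it reports no verdict.
Trained networks look in the newest picture that a camera, given by its name, has taken for a name from the list of things; names that differ only in an ending like _2 or _b are one class to them, and where a whole thing is asked for, a point or a joint stands for the part that bears it (a point fixed in the world has none). Each returns a list of dicts, best first, with "confidence" (0 to 1); they miss things now and then, are a little off and sometimes report something else, mostly with a low value. They report only what shows in the picture. A call takes as long as a camera call. They do not tell look-alikes from the thing itself.
- models.search_frame(camera, query): "rect" ([left, top, right, bottom] in pixels, round what is visible of it).
- models.mark_of(camera, query): "at" ([column, row] in pixels: a listed point, or the origin of a listed thing).
The state is a dict: "time_s": time; "qpos": joint angles; "qvel": joint speeds; "effort": joint torques, N m; "ee_pos": TCP position; "ee_rot": TCP orientation; "force": force on the tool from outside, world axes, zero at the start; "torque": the same for the moment, N m; "gripper_width": finger opening in mm.
Only numpy, scipy, OpenCV 4.12 (cv2) and the standard library are available. Lean on these libraries where they do the work, as an engineer would, in place of code of your own. Each camera call takes 0.05 s, during which the arm holds its last target.

## Working session

There is one attempt and no reset: what is moved stays moved. The work goes in short steps, Python scripts to look and compute and a shell command to move; the robot and the scene stay as the last step left them, time stands still between calls to the robot, and variables do not carry over. Pictures are saved under pics/ and viewed, and the job is handed in when it is done.

```bash
ls; mkdir -p pics; cat > h.py <<'E'
import numpy as np, cv2
from workcell import monitor, vision, job, models
def save(name,fn):
    f=vision.grab_frame(name); cv2.imwrite(fn,f["img"][:,:,::-1]); return f
def proj(f,p):
    c=(f["view"]@np.r_[p,1])[:3]; u=f["mtx"]@c; return u[:2]/u[2]
def ray(f,px,fish=False):
    K=f["mtx"];V=f["view"]
    x=(px[0]-K[0,2])/K[0,0];y=(px[1]-K[1,2])/K[1,1]
    if fish:
        r=np.hypot(x,y); d=np.array([x/r*np.sin(r),y/r*np.sin(r),np.cos(r)]) if r>0 else np.array([0,0,1.])
    else: d=np.array([x,y,1.])
    R=V[:3,:3]; o=-R.T@V[:3,3]; d=R.T@d; return o,d/np.linalg.norm(d)
def onz(f,px,z,fish=False):
    o,d=ray(f,px,fish); return o+d*(z-o[2])/d[2]
def tri(rs):
    A=np.zeros((3,3));b=np.zeros(3)
    for o,d in rs:
        P=np.eye(3)-np.outer(d,d);A+=P;b+=P@o
    p=np.linalg.solve(A,b); return p,[np.linalg.norm((np.eye(3)-np.outer(d,d))@(p-o)) for o,d in rs]
E
python3 - <<'E'
from h import *
np.set_printoptions(precision=1,suppress=True)
F={}
for c in ("scene","top","wrist"):
    F[c]=save(c,f"pics/{c}0.png")
    print(c,F[c]["mtx"].tolist(),(-F[c]["view"][:3,:3].T@F[c]["view"][:3,3]))
    for q in ["cartridge_center","cartridge_nozzle","cradle","fork","clamp_hinge","clamp_bridge","clamp_bar","tube_rack","tape_roll","mouse"]:
        print(q,[(np.round(m["at"],1).tolist(),round(m["confidence"],2)) for m in models.mark_of(c,q)[:4]])
s=monitor.state();print(s)
E
```

```text
pics
scene [[412.55982821091794, 0.0, 257.96877443956595], [0.0, 412.55982821091794, 188.0524845262485], [0.0, 0.0, 1.0]] [1498.5 -146.2  797.9]
cartridge_center [([243.2, 195.8], 0.63), ([215.7, 199.9], 0.61), ([282.8, 188.5], 0.52)]
cartridge_nozzle [([253.4, 184.6], 0.67), ([268.6, 182.7], 0.59), ([215.3, 204.6], 0.58)]
cradle [([357.7, 185.1], 0.89)]
fork [([355.2, 175.4], 0.69), ([357.3, 192.7], 0.37)]
clamp_hinge [([354.8, 191.1], 0.7), ([252.2, 182.5], 0.5), ([243.1, 195.3], 0.45)]
clamp_bridge [([356.7, 169.5], 0.71)]
clamp_bar [([367.5, 143.9], 0.82)]
tube_rack [([214.8, 247.4], 0.93)]
tape_roll [([266.4, 230.1], 0.6)]
mouse [([179.0, 184.0], 0.92)]
top [[386.7712615348676, 0.0, 257.9037297713983], [0.0, 386.7712615348676, 189.41889279583978], [0.0, 0.0, 1.0]] [ 459.6 -136.   950.9]
cartridge_center [([272.6, 211.1], 0.82), ([225.5, 222.1], 0.78), ([129.1, 220.9], 0.6), ([316.6, 208.5], 0.53)]
cartridge_nozzle [([312.0, 191.2], 0.9), ([265.2, 227.1], 0.84), ([242.4, 233.0], 0.73)]
cradle [([137.6, 210.2], 0.64)]
fork [([128.5, 224.3], 0.92)]
clamp_hinge [([135.2, 169.0], 0.9
[... 172 characters left out ...]
ouse [([360.7, 257.5], 0.83), ([136.6, 169.1], 0.61)]
wrist [[297.3186396354542, 0.0, 258.1231943630609], [0.0, 297.3186396354542, 187.7301874533246], [0.0, 0.0, 1.0]] [119.7 568.  384.6]
cartridge_center []
cartridge_nozzle []
cradle []
fork []
clamp_hinge []
clamp_bridge []
clamp_bar []
tube_rack []
tape_roll []
mouse []
{'time_s': 1.65, 'qpos': array([70. , 18.3, 89.6,  0. , 72. , -1.1]), 'qvel': array([ 0. ,  0. , -0.1,  0. , -0.1,  0. ]), 'effort': array([  0. , -41.2, -23.2,   0.1,   0. ,   0. ]), 'ee_pos': array([185.7, 544.2, 214. ]), 'ee_rot': array([-180. ,   -0. ,   71.2]), 'force': array([ 0.2, -0.6, -0.1]), 'torque': array([ 0. , -0.1,  0. ]), 'gripper_width': 91.41096633033143}
```

```bash
python3 -c "
import cv2
a=cv2.imread('pics/top0.png');b=cv2.imread('pics/scene0.png')
cv2.imwrite('pics/top0c.png',cv2.resize(a[110:290,70:340],None,fx=2.9,fy=2.9,interpolation=cv2.INTER_CUBIC))
cv2.imwrite('pics/scene0c.png',cv2.resize(b[110:270,160:420],None,fx=3,fy=3,interpolation=cv2.INTER_CUBIC))"
```

```text
(no output)
```

View pics/top0c.png

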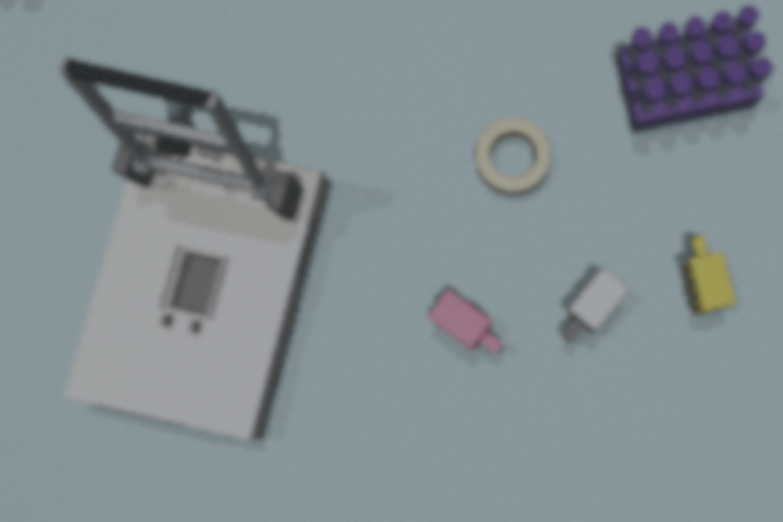

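View pics/scene0c.png

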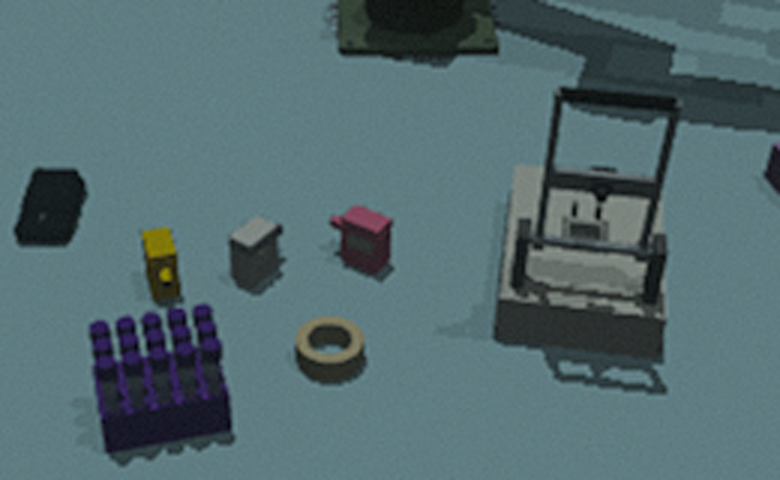

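View pics/top0.png

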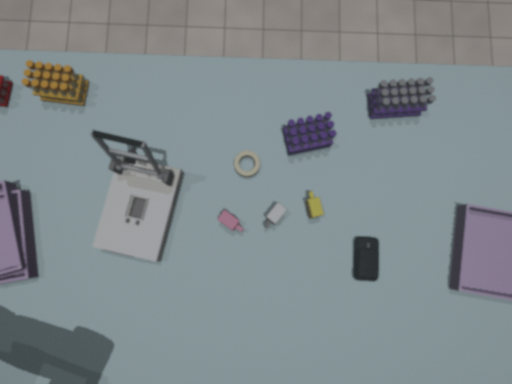

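```bash
python3 - <<'E'
from h import *
np.set_printoptions(precision=1,suppress=True)
F={}
for c in ("scene","top"):
    F[c]=vision.grab_frame(c)
t=F["top"];s=F["scene"]
for px in [(276,212.8)]: print("cart top",onz(t,px,56))
print("noz",onz(t,(266.5,223.8),40))
print("scene top", onz(s,(160+255/3,110+230/3),56))
print("fork",tri([ray(t,(128.5,224.3)),ray(s,(355.2,175.4))]), onz(t,(128.5+3,224.3-2),62))
print("cradle",tri([ray(t,(137.6,210.2)),ray(s,(357.7,185.1))]),onz(t,(137.6,210.2),50))
print("bar",tri([ray(t,(118,140.2)),ray(s,(367.5,143.9))]))
print("bridge",tri([ray(t,(130,156.2)),ray(s,(356.7,169.5))]))
print("hinge",tri([ray(t,(135.2,169)),ray(s,(354.8,191.1))]))
# deck corners in crop
for p in [(65,397),(255,437),(325,172)]: print(onz(t,(70+p[0]/2.9,110+p[1]/2.9),50))
for n,p,z in [("yellow",(315,206),56),("pink",(229,220),56),("rack",(310,135),96),("tape",(247,164),25),("mouse",(366,258),20)]: print(n,onz(t,p,z))
# white seg
im=t["img"].astype(int);sub=im[195:240,255:300]
hsv=cv2.cvtColor(t["img"],cv2.COLOR_RGB2HSV)[195:240,255:300]
print(sub[::4,::4].sum(2)//3)
E
```

```text
cart top [ 537.7 -197.8   56. ]
noz [ 512.6 -176.9   40. ]
scene top [ 539.5 -196.1   56. ]
fork (array([502.4, 134.5,  67.1]), [np.float64(1.98768267115859), np.float64(1.987682671158544)]) [507.5 131.7  62. ]
cradle (array([536.6, 128.6,  54.8]), [np.float64(6.543521394767051), np.float64(6.543521394767033)]) [536.5 123.2  50. ]
bar (array([644.7, 107.7, 264.6]), [np.float64(2.3412908001546335), np.float64(2.3412908001546695)])
bridge (array([633.2, 102.2, 182.8]), [np.float64(5.084951884219927), np.float64(5.0849518842199615)])
hinge (array([622.4, 111.7, 103.9]), [np.float64(7.078640708046573), np.float64(7.0786407080465334)])
[450.1 219.9  50. ]
[422.4  69.5  50. ]
[635.7  25.4  50. ]
yellow [ 555.8 -288.6   56. ]
pink [518.4 -89.5  56. ]
rack [ 714.5 -270.2   96. ]
tape [ 658.1 -127.2   25. ]
mouse [ 438.  -417.1   20. ]
[[147 147 147 146 147 146 147 147 147 147 148 146]
 [147 147 147 147 147 146 147 146 146 147 147 147]
 [146 147 147 148 128 106 146 147 146 147 147 147]
 [147 145 147 137 100 155 160 154 146 147 146 146]
 [147 146 143  99 150 162 160 158 137 144 146 147]
 [147 146 131 133 160 161 161 128 138 145 146 147]
 [147 146 139  85 148 161 134 131 145 147 147 146]
 [147 147 107  97  98 123 126 145 147 147 147 146]
 [147 146 137 108 125 133 146 147 147 147 147 147]
 [147 147 144 137 146 145 147 146 147 147 148 147]
 [147 147 146 146 147 146 146 147 146 147 148 147]
 [147 147 146 147 147 146 147 146 147 146 146 146]]
```

```bash
python3 -m creep '0 0 4 0 0 -0.12 -1'
```

```text
time_s: 1.83
ee_pos: [184.0, 539.6, 246.4]
ee_rot: [179.9, 1.0, 64.2]
force: [-0.2, -0.2, -0.5]
gripper_width: 91.0
```

```bash
python3 -m creep '1.6 -3.8 0 0 0 0 -1;1.6 -3.8 0 0 0 0 -1;1.6 -3.8 0 0 0 0 -1;1.6 -3.8 0 0 0 0 -1;1.6 -3.8 0 0 0 0 -1;1.6 -3.8 0 0 0 0 -1;1.6 -3.8 0 0 0 0 -1;1.6 -3.8 0 0 0 0 -1;1.6 -3.8 0 0 0 0 -1;1.6 -3.8 0 0 0 0 -1'
```

```text
time_s: 2.67
ee_pos: [342.7, 166.9, 256.2]
ee_rot: [179.8, -0.5, 64.8]
force: [1.2, 0.2, 0.4]
gripper_width: 91.1
```

```bash
python3 -m creep '1.8 -3.6 0 0 0 -.06 -1;1.8 -3.6 0 0 0 -.06 -1;1.8 -3.6 0 0 0 -.06 -1;1.8 -3.6 0 0 0 -.06 -1;1.8 -3.6 0 0 0 0 -1;1.8 -3.6 0 0 0 0 -1;1.8 -3.6 0 0 0 0 -1;1.8 -3.6 0 0 0 0 -1;1.8 -3.6 0 0 0 0 -1;1.8 -3.6 0 0 0 0 -1;0 0 0 0 0 0 -1'
python3 - <<'E'
from h import *
f=save("wrist","pics/w1.png"); np.savez("w1.npz",**f)
for q in ["cartridge_center","cartridge_nozzle"]:
  print(q,[(np.round(m["at"],1).tolist(),round(m["confidence"],2)) for m in models.mark_of("wrist",q)[:4]])
E
```

```text
time_s: 3.58
ee_pos: [526.1, -215.1, 258.3]
ee_rot: [179.3, -0.8, 49.8]
force: [-0.2, -0.6, -0.0]
gripper_width: 91.1
cartridge_center [([321.6, 99.9], 0.95), ([268.0, 158.2], 0.76)]
cartridge_nozzle [([251.5, 226.4], 0.79), ([293.3, 102.9], 0.79), ([268.5, 133.7], 0.77)]
```

View pics/w1.png

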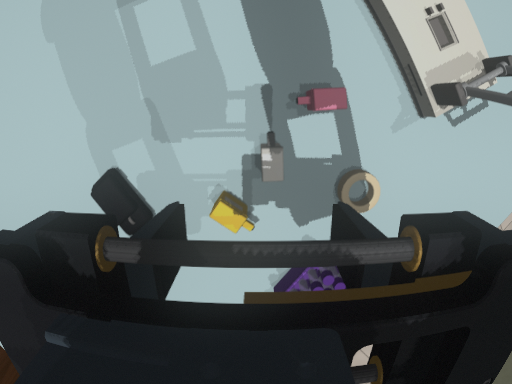

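```bash
python3 -c "
import cv2
a=cv2.imread('pics/w1.png')
cv2.imwrite('pics/w1c.png',cv2.resize(a[120:195,235:310],None,fx=8,fy=8,interpolation=cv2.INTER_CUBIC))"
```

```text
(no output)
```

View pics/w1c.png

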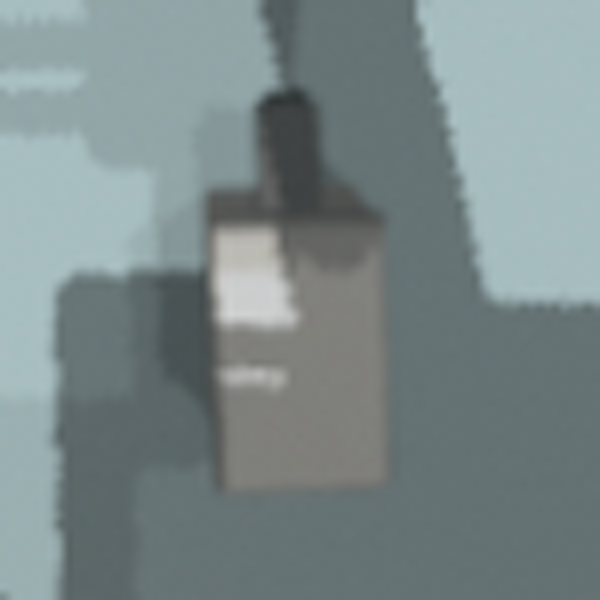

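```bash
python3 - <<'E'
from h import *
np.set_printoptions(precision=1,suppress=True)
f=dict(np.load("w1.npz"))
C=np.array([onz(f,(235+(c[0]+.5)/8-.5,120+(c[1]+.5)/8-.5),56,True)[:2] for c in [(212,222),(384,218),(386,486),(221,490)]])
print(C,C.mean(0))
n=(C[0]+C[1])/2-(C[2]+C[3])/2; w=C[1]-C[0]; w2=C[2]-C[3]
for v in (n,w,w2): print(np.linalg.norm(v),np.degrees(np.arctan2(v[1],v[0])))
E
```

```text
[[ 511.7 -193.4]
 [ 528.7 -172.2]
 [ 562.6 -199.5]
 [ 545.9 -220.3]] [ 537.2 -196.3]
43.50120066861542 141.56154963826071
27.140096718815027 51.3292028264638
26.669802215874412 51.124300247150494
```

```bash
python3 -m creep '1.1 1.9 -2 -0.003 0.018 0.028 -1;0 0 -3.5 0 0 0 -1;0 0 -3.5 0 0 0 -1;0 0 -3 0 0 0 -1;0 0 -2 0 0 0 -1;0 0 0 0 0 0 -1'
```

```text
time_s: 4.23
ee_pos: [531.8, -179.4, 120.1]
ee_rot: [179.8, -0.4, 52.2]
force: [-0.2, 0.2, -0.7]
gripper_width: 91.4
```

```bash
python3 -m creep '0.5 -1.7 -2 0 0.008 -0.014 -1;0 0 -2 0 0 0 -1;0 0 0 0 0 0 -1;0 0 0 0 0 0 -1'
```

```text
time_s: 4.57
ee_pos: [537.4, -191.7, 84.5]
ee_rot: [180.0, -0.2, 51.8]
force: [-0.9, -0.2, -0.1]
gripper_width: 91.0
```

```bash
python3 -m creep '0 -0.5 -1.5 0 0 -0.005 -1;0 0 -1.5 0 0 0 -1;0 0 0 0 0 0 -1;0 0 0 0 0 0 -1'
```

```text
time_s: 4.9
ee_pos: [541.3, -195.5, 63.1]
ee_rot: [179.3, -0.5, 51.7]
force: [-0.1, -0.6, -0.2]
gripper_width: 91.3
```

```bash
python3 -m creep '0 0 0 0 0 0 -1'; python3 - <<'E'
from h import *
f=save("wrist","pics/w2.png"); np.savez("w2.npz",**f)
E
```

```text
time_s: 4.98
ee_pos: [542.0, -195.4, 64.8]
ee_rot: [179.1, -0.5, 51.7]
force: [-0.1, 0.0, 0.2]
gripper_width: 91.1
```

View pics/w2.png

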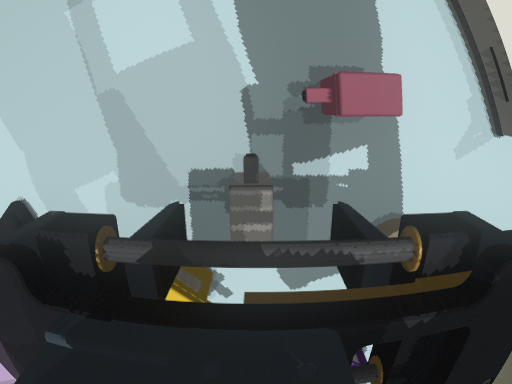

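```bash
python3 -m creep '-0.4 -0.1 -2 0.003 0.016 -0.004 -1;0 0 -1.8 0 0 0 -1;0 0 0 0 0 0 -1;0 0 0 0 0 0 -1'
```

```text
time_s: 5.37
ee_pos: [542.2, -197.4, 32.9]
ee_rot: [179.3, -0.3, 51.5]
force: [0.1, -0.4, -0.0]
gripper_width: 91.0
```

```bash
python3 -m creep '-0.5 0.1 -0.8 0 0.010 0 -1;0 0 0 0 0 0 -1;0 0 0 0 0 0 -1'
```

```text
time_s: 5.62
ee_pos: [538.4, -196.8, 27.3]
ee_rot: [179.5, 0.0, 51.5]
force: [-0.4, -0.3, 0.6]
gripper_width: 91.3
```

```bash
python3 -m creep '-0.1 0 -0.2 0 0.006 0 1;0 0 0 0 0 0 1;0 0 0 0 0 0 1;0 0 0 0 0 0 1;0 0 0 0 0 0 1;0 0 0 0 0 0 1' 25
```

```text
time_s: 6.12
ee_pos: [538.2, -197.1, 26.8]
ee_rot: [179.7, 0.2, 51.5]
force: [0.4, 0.2, 0.1]
gripper_width: 54.1
```

```bash
python3 -m creep '0 0 0 0 0 0 1;0 0 0 0 0 0 1;0 0 0 0 0 0 1;0 0 0 0 0 0 1;0 0 0 0 0 0 1;0 0 0 0 0 0 1' 25
```

```text
time_s: 6.62
ee_pos: [538.2, -197.2, 26.9]
ee_rot: [179.7, 0.2, 51.5]
force: [-0.6, 0.1, 0.2]
gripper_width: 28.0
```

```bash
python3 -m creep '0 0 1.5 0 0 0 1;0 0 3 0 0 0 1;0 0 3 0 0 0 1;0 0 3 0 0 .05 1;0 2 2 0 0 .07 1;0 3 1 0 0 .07 1;0 3.6 0 0 0 .07 1;0 3.6 0 0 0 .07 1;0 3.6 0 0 0 .07 1;0 2 0 0 0 .05 1;0 0 0 0 0 0 1;0 0 0 0 0 0 1' 25
```

```text
time_s: 7.62
ee_pos: [534.8, -12.2, 167.1]
ee_rot: [179.7, 0.4, 78.3]
force: [0.7, -0.2, -0.6]
gripper_width: 27.8
```

```bash
python3 - <<'E'
from h import *
f=save("wrist","pics/w3.png"); np.savez("w3.npz",**f)
print(monitor.state()["ee_pos"],monitor.state()["ee_rot"],monitor.state()["force"])
for q in ["cradle","fork","clamp_hinge","clamp_bar"]:
  print(q,[(np.round(m["at"],1).tolist(),round(m["confidence"],2)) for m in models.mark_of("wrist",q)[:2]])
E
```

```text
[534.79481388 -12.50341727 166.9961992 ] [179.73730366   0.34867815  78.26899805] [-0.37945627 -0.13068364 -0.42692787]
cradle [([391.0, 166.9], 0.57)]
fork []
clamp_hinge []
clamp_bar []
```

View pics/w3.png

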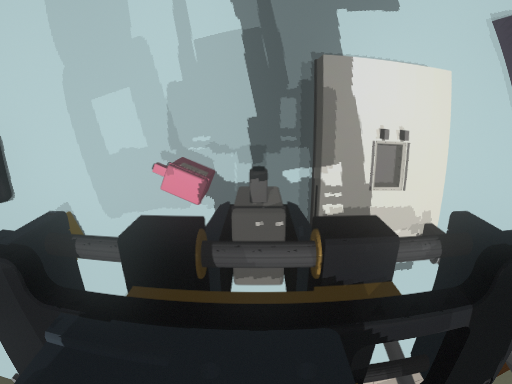

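```bash
python3 -c "
import cv2
a=cv2.imread('pics/w3.png')
cv2.imwrite('pics/w3c.png',cv2.resize(a[120:200,355:425],None,fx=7,fy=7,interpolation=cv2.INTER_CUBIC))
cv2.imwrite('pics/w3d.png',cv2.resize(a[160:300,200:320],None,fx=4,fy=4,interpolation=cv2.INTER_CUBIC))"
```

```text
(no output)
```

View pics/w3c.png

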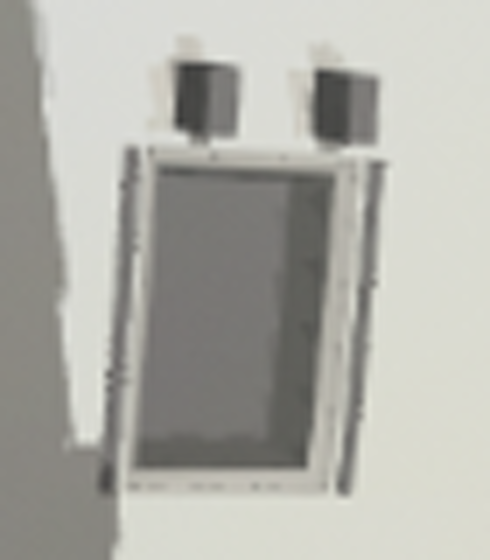

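View pics/w3d.png

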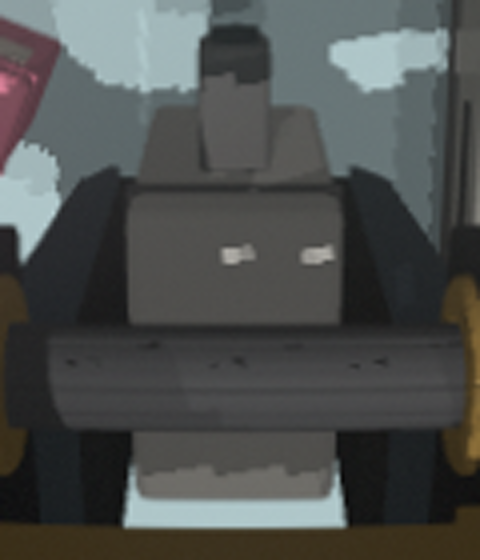

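```bash
python3 - <<'E'
from h import *
np.set_printoptions(precision=1,suppress=True)
f=dict(np.load("w3.npz"))
def go(pts,z,x0,y0,s):
    C=np.array([onz(f,(x0+(c[0]+.5)/s-.5,y0+(c[1]+.5)/s-.5),z,True)[:2] for c in pts])
    n=(C[2]+C[3]-C[0]-C[1])/2; w=(C[1]+C[2]-C[0]-C[3])/2
    print(C.mean(0),"L",np.linalg.norm(n),np.degrees(np.arctan2(n[1],n[0])),"W",np.linalg.norm(w),np.degrees(np.arctan2(w[1],w[0])))
go([(157,170),(335,180),(309,468),(131,466)],47,355,120,7)
go([(148,150),(360,158),(328,490),(118,486)],50,355,120,7)
go([(126,148),(386,162),(352,494),(99,492)],50,355,120,7)
print("prongs"); 
p=[onz(f,(355+c[0]/7,120+c[1]/7),62,True) for c in [(225,98),(362,108)]]; print(p,(p[0]+p[1])/2)
p=[onz(f,(355+c[0]/7,120+c[1]/7),62,True) for c in [(192,98),(330,108)]]; print(p,(p[0]+p[1])/2)
print("cart");go([(126,190),(344,190),(334,498),(134,498)],196,200,160,4)
# left deck edge
E
```

```text
[543.8 126.6] L 44.95540240909466 -11.944872185829357 W 30.573682161747673 77.91675620495815
[543.3 126.4] L 50.991438525540474 -12.157424766821473 W 35.982631227854085 78.185273747718
[543.8 127. ] L 51.663993688810855 -11.987990811712619 W 43.824625980428635 78.05634509553299
prongs
[array([508., 123.,  62.]), array([512.8, 145. ,  62. ])] [510.4 134.   62. ]
[array([507.2, 117.9,  62. ]), array([512. , 139.7,  62. ])] [509.6 128.8  62. ]
cart
[534.1 -10.6] L 45.70850735038922 -11.82354859772887 W 27.672129351498416 78.52853185785874
```

```bash
python3 -m creep '0.4 3 0 0.007 0.003 -.003 1;.3 3.6 0 0 0 0 1;.3 3.6 0 0 0 0 1;0 2 0 0 0 0 1;0 0 0 0 0 0 1;0 0 0 0 0 0 1'
```

```text
time_s: 8.37
ee_pos: [547.0, 104.5, 166.2]
ee_rot: [180.0, 0.1, 77.1]
force: [0.5, 0.4, -0.5]
gripper_width: 28.0
```

```bash
python3 -m creep '-0.2 2 -1.5 0 0 0.015 1;0 0 -2 0 0 0 1;0 0 -2 0 0 0 1;0 0 0 0 0 0 1;0 0 0 0 0 0 1'
python3 - <<'E'
from h import *
f=save("wrist","pics/w4.png"); np.savez("w4.npz",**f)
print(monitor.state()["ee_pos"],monitor.state()["ee_rot"],monitor.state()["force"])
a=f["img"][:,:,::-1]
cv2.imwrite('pics/w4c.png',cv2.resize(a[140:300,190:330],None,fx=3.7,fy=3.7,interpolation=cv2.INTER_CUBIC))
E
```

```text
time_s: 8.78
ee_pos: [547.1, 117.7, 110.8]
ee_rot: [179.7, 0.2, 77.5]
force: [0.4, -0.2, 0.2]
gripper_width: 27.8
[546.83964542 117.57095278 110.68781784] [179.76111508   0.21889176  77.50249862] [-0.44720047  0.10697108 -1.14356573]
```

View pics/w4c.png

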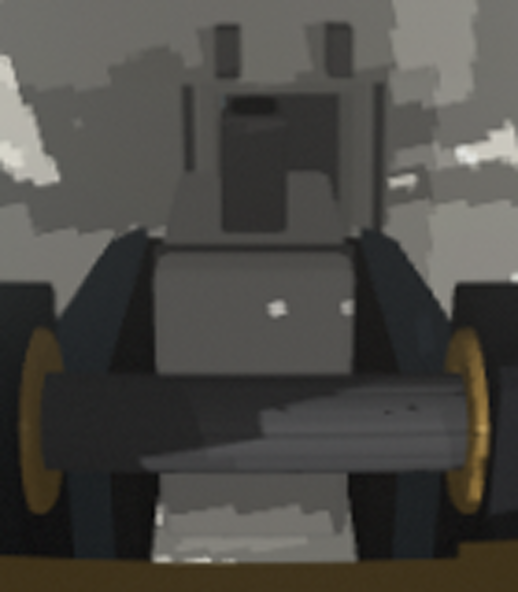

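View pics/w4.png

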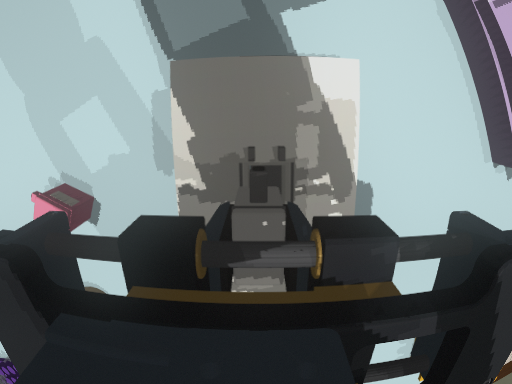

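```bash
python3 - <<'E'
from h import *
np.set_printoptions(precision=1,suppress=True)
f=dict(np.load("w4.npz"))
P=lambda c,z: onz(f,(190+(c[0]+.5)/3.7-.5,140+(c[1]+.5)/3.7-.5),z,True)[:2]
ux=np.array([np.cos(np.radians(-12)),np.sin(np.radians(-12))]);uy=np.array([-ux[1],ux[0]])
tcp=np.array([546.84,117.57])
for n,c,z in [("inner front",(281,93),47),("rail mid",(283,90),50),("prong top back mid",(284,27),62),("prong base",(283,77),50),("nozzle tip top",(252,96),106.7-22),("nozz tip bottom edge",(254,113),106.7-20+26-40+10),("block front top",(255,248),110.7-26.9+56)]:
    p=P(c,z); print(n,p,"rel tcp",(p-tcp)@ux,(p-tcp)@uy)
print("w inner",np.linalg.norm(P((222,93),47)-P((340,93),47)),"rails",np.linalg.norm(P((183,90),50)-P((384,90),50)))
print(f["view"][:3,:3].T[:,2])
E
```

```text
inner front [520.6 130.6] rel tcp -28.378855811755788 7.3120145672933345
rail mid [519.5 131.2] rel tcp -29.567172540735235 7.680274069057862
prong top back mid [504.9 134.3] rel tcp -44.519168482091956 7.662794134198339
prong base [516.8 131.8] rel tcp -32.377809759162524 7.689211958572393
nozzle tip top [513.2 126. ] rel tcp -34.65950378997421 1.2954838933182478
nozz tip bottom edge [516.7 125.6] rel tcp -31.114264607517615 1.621755605374647
block front top [523.8 124.4] rel tcp -23.908171370969185 1.8864923256659276
w inner 25.51722030785635 rails 42.96609640456239
[ 0.2 -0.1 -1. ]
```

```bash
python3 -m creep '-0.2 0.6 -0.8 0.003 0.004 0.008 1;0 0 -0.8 0 0 0 1;0 0 0 0 0 0 1;0 0 0 0 0 0 1'
```

```text
time_s: 9.17
ee_pos: [546.9, 122.3, 96.4]
ee_rot: [179.7, -0.0, 77.8]
force: [0.6, 0.1, -0.7]
gripper_width: 27.8
```

```bash
python3 -m creep '-0.2 0.2 -0.8 0 0.005 0.004 1;0 0 -0.4 0 0 0 1;0 0 0 0 0 0 1;0 0 0 0 0 0 1'
```

```text
time_s: 9.5
ee_pos: [545.1, 124.7, 84.0]
ee_rot: [180.0, 0.0, 78.1]
force: [0.4, -0.1, -0.6]
gripper_width: 28.4
```

Look again just above the mouth.

```bash
python3 - <<'E'
from h import *
f=save("wrist","pics/w5.png"); np.savez("w5.npz",**f)
s=save("scene","pics/s5.png")
print(monitor.state()["ee_pos"],monitor.state()["ee_rot"],monitor.state()["force"])
a=f["img"][:,:,::-1]
cv2.imwrite('pics/w5c.png',cv2.resize(a[140:240,210:310],None,fx=6,fy=6,interpolation=cv2.INTER_CUBIC))
E
```

```text
[545.27056622 124.7184182   84.16444271] [1.79958927e+02 2.66696197e-03 7.80951399e+01] [-0.574803   -0.07479815 -1.40633569]
```

View pics/w5c.png

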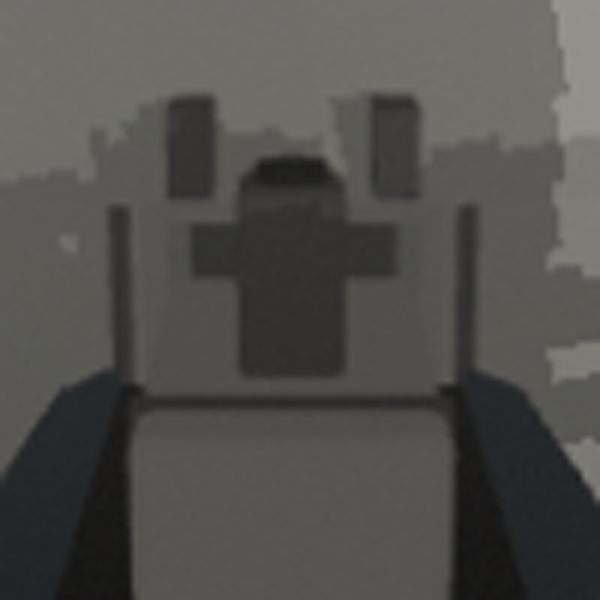

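```bash
python3 - <<'E'
from h import *
f=dict(np.load("w5.npz"))
P=lambda c,z: onz(f,(210+(c[0]+.5)/6-.5,140+(c[1]+.5)/6-.5),z,True)[:2]
ux=np.array([np.cos(np.radians(-12)),np.sin(np.radians(-12))]);tcp=np.array([545.27,124.72])
for n,c,z in [("inner front edge",(210,222),47),("block front bottom",(210,277),57.3),("block front top",(290,402),113.3),("tip",(290,165),92)]: print(n,(P(c,z)-tcp)@ux)
E
```

```text
inner front edge -25.16610589849624
block front bottom -20.98490049289832
block front top -24.255737846331865
tip -40.34411357918562
```

```bash
python3 -m creep '-0.2 0 -0.3 0 0 0 1;0 0 -0.3 0 0 0 1;0 0 0 0 0 0 1'
```

```text
time_s: 9.85
ee_pos: [543.5, 124.8, 78.2]
ee_rot: [179.9, -0.0, 78.1]
force: [0.5, -0.3, -0.7]
gripper_width: 28.0
```

```bash
python3 -m creep '0 0 -0.3 0 0 0 1;0 0 -0.2 0 0 0 1;0 0 0 0 0 0 1'
```

```text
time_s: 10.1
ee_pos: [543.3, 124.8, 72.6]
ee_rot: [179.9, -0.0, 78.1]
force: [0.2, -0.9, -0.0]
gripper_width: 27.6
```

```bash
python3 -m creep '0 0 -0.3 0 0 0 1;0 0 0 0 0 0 1'
```

```text
time_s: 10.27
ee_pos: [543.2, 124.8, 69.3]
ee_rot: [179.9, -0.0, 78.1]
force: [0.2, 0.4, -1.4]
gripper_width: 28.1
```

```bash
python3 -m creep '0 0 -0.3 0 0 0 1;0 0 0 0 0 0 1'
```

```text
time_s: 10.43
ee_pos: [543.1, 124.8, 65.9]
ee_rot: [179.9, -0.0, 78.1]
force: [-1.1, 0.0, -0.1]
gripper_width: 27.4
```

```bash
python3 -m creep '0 0 -0.2 0 0 0 1;0 0 0 0 0 0 1'
```

```text
time_s: 10.6
ee_pos: [543.3, 124.8, 63.6]
ee_rot: [179.9, -0.0, 78.1]
force: [-0.5, -0.0, -0.3]
gripper_width: 27.9
```

```bash
python3 -m creep '0 0 -0.05 0 0 0 1;0 0 0 0 0 0 0.2;0 0 0 0 0 0 0.2;0 0 0 0 0 0 0.2;0 0 0 0 0 0 0.2'
```

```text
time_s: 11.02
ee_pos: [543.9, 124.9, 63.5]
ee_rot: [179.8, -0.0, 78.1]
force: [-0.1, -0.1, 0.2]
gripper_width: 36.7
```

```bash
python3 -m creep '0 0 0.5 0 0 0 0.2;0 0 2 0 0 0 .2;0 0 3 0 0 0 .2;0 0 3 0 0 0 .2;0 0 2 0 0 0 .2;0 0 0 0 0 0 .2'
python3 - <<'E'
from h import *
f=save("wrist","pics/w6.png"); np.savez("w6.npz",**f)
t=save("top","pics/t6.png"); s=save("scene","pics/s6.png")
print(monitor.state()["ee_pos"],monitor.state()["ee_rot"],monitor.state()["force"])
for c in ("wrist","scene","top"):
  for q in ["cartridge_center","clamp_bar","clamp_bridge","clamp_hinge"]:
    print(c,q,[(np.round(m["at"],1).tolist(),round(m["confidence"],2)) for m in models.mark_of(c,q)[:4]])
w=f["img"][:,:,::-1];s=s["img"][:,:,::-1]
cv2.imwrite('pics/c6.png',np.hstack([cv2.resize(w[120:250,190:320],(390,390)),cv2.resize(s[100:230,300:430],(390,390))]))
E
```

```text
time_s: 11.52
ee_pos: [542.0, 124.5, 173.2]
ee_rot: [-180.0, 0.0, 78.1]
force: [0.9, 0.9, -0.2]
gripper_width: 36.2
[539.09796972 123.8418035  168.05133127] [-179.46983208    0.25659127   78.09940453] [-0.09632452 -0.1554986  -0.65150584]
wrist cartridge_center [([84.5, 196.8], 0.72), ([260.0, 185.0], 0.64), ([3.6, 237.4], 0.56)]
wrist clamp_bar []
wrist clamp_bridge []
wrist clamp_hinge [([258.4, 279.3], 0.59)]
scene cartridge_center [([354.2, 184.9], 0.7), ([283.7, 187.7], 0.63), ([215.7, 196.9], 0.58)]
scene clamp_bar [([364.8, 143.4], 0.62)]
scene clamp_bridge [([360.0, 167.9], 0.62)]
scene clamp_hinge [([356.3, 191.0], 0.77), ([354.7, 172.4], 0.73)]
top cartridge_center [([314.4, 210.3], 0.76), ([229.4, 220.7], 0.71)]
top clamp_bar [([119.8, 139.8], 0.56)]
top clamp_bridge [([131.3, 157.6], 0.7)]
top clamp_hinge [([133.8, 172.0], 0.56)]
```

View pics/c6.png

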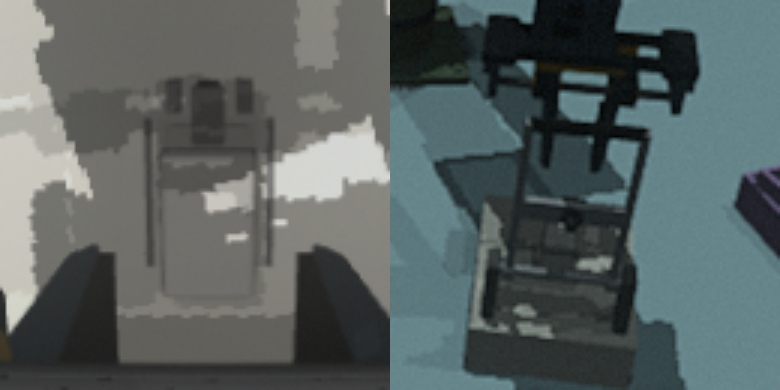

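```bash
python3 - <<'E'
from h import *
np.set_printoptions(precision=1,suppress=True)
t=vision.grab_frame("top");s=vision.grab_frame("scene")
ux=np.array([np.cos(np.radians(-12)),np.sin(np.radians(-12)),0]);uy=np.array([-ux[1],ux[0],0]);H=np.array([542.3,125,50])+80*ux+[0,0,50]
for q in (1.65,1.7,1.75,1.8,1.85,1.9):
    b=H-170*np.cos(q)*ux+[0,0,170*np.sin(q)]
    print(q,b,proj(t,b),proj(s,b),"ends",proj(t,b+46*uy),proj(t,b-46*uy),proj(s,b+46*uy),proj(s,b-46*uy))
print("hinge",H,proj(t,H),proj(s,H))
E
python3 -c "
import cv2
a=cv2.imread('pics/t6.png');b=cv2.imread('pics/scene0.png')
import numpy as np
cv2.imwrite('pics/c7.png',np.hstack([cv2.resize(a[120:180,85:145],(390,390)),cv2.resize(b[130:190,330:390],(390,390))]))"
```

```text
1.65 [633.7 105.6 269.5] [116.5 145.2] [365.  140.1] ends [ 91.6 139.3] [141.3 151.1] [384.5 142. ] [345.9 138.2]
1.7 [642.  103.8 268.6] [118.  140.9] [364.9 142.2] ends [ 93.2 135. ] [142.7 146.7] [384.5 144.1] [345.7 140.3]
1.75 [650.2 102.1 267.3] [119.5 136.7] [364.8 144.4] ends [ 94.9 130.9] [144.2 142.5] [384.5 146.4] [345.4 142.5]
1.8 [658.3 100.3 265.6] [121.1 132.6] [364.7 146.9] ends [ 96.6 126.8] [145.7 138.4] [384.5 148.9] [345.2 144.9]
1.85 [666.4  98.6 263.4] [122.8 128.7] [364.5 149.4] ends [ 98.3 123. ] [147.2 134.5] [384.4 151.5] [344.9 147.5]
1.9 [674.3  96.9 260.9] [124.5 125. ] [364.3 152.2] ends [100.1 119.2] [148.8 130.7] [384.3 154.2] [344.6 150.1]
hinge [620.6 108.4 100. ] [140.5 170.6] [355.9 191.3]
```

View pics/c7.png

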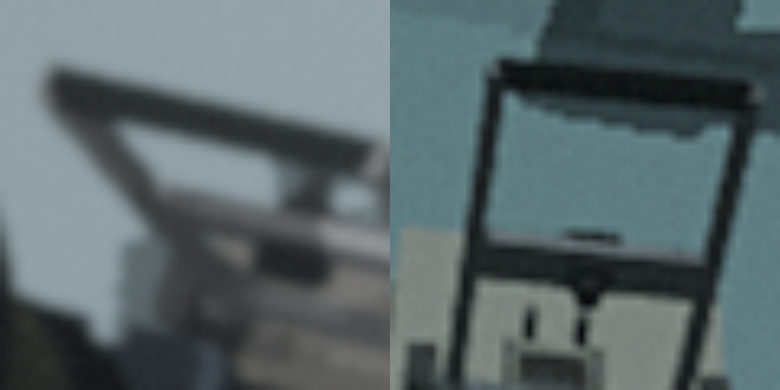

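```bash
python3 -m creep '0 0 3 0 0 0 -.3;0 0 4 0 0 -.06 -.3;0 0 4 0 0 -.12 -.3;0 0 3 0 0 -.12 -.3;0 0 1 0 0 -.12 -.3;0 0 0 0 0 -.12 -.3;0 0 0 0 0 -.12 -.3;0 0 0 0 0 -.12 -.3;0 0 0 0 0 -.12 -.3;0 0 0 0 0 -.12 -.3;0 0 0 0 0 -.12 -.3;0 0 0 0 0 -.12 -.3'
```

```text
time_s: 13.37
ee_pos: [536.7, 123.3, 327.3]
ee_rot: [-179.1, -0.3, 3.0]
force: [0.3, -0.2, 0.0]
gripper_width: 59.5
```

```bash
python3 -m creep '3 -.5 0 -.015 .005 -.12 -.3;3 -.5 0 0 0 -.12 -.3;3 -.5 0 0 0 0 -.3;.5 0 0 0 0 0 -.3;0 0 0 0 0 0 -.3;0 0 0 0 0 0 -.3'
python3 - <<'E'
from h import *
f=save("wrist","pics/w8.png"); np.savez("w8.npz",**f)
print(monitor.state()["ee_pos"],monitor.state()["ee_rot"],monitor.state()["force"])
E
```

```text
time_s: 13.87
ee_pos: [632.6, 107.6, 326.8]
ee_rot: [-180.0, 0.1, -11.5]
force: [-1.0, -0.1, 0.1]
gripper_width: 59.4
[632.17431304 107.67282383 326.91529857] [-1.79959371e+02  1.36912028e-01 -1.14817355e+01] [ 0.45652203  0.77990241 -0.21570118]
```

View pics/w8.png

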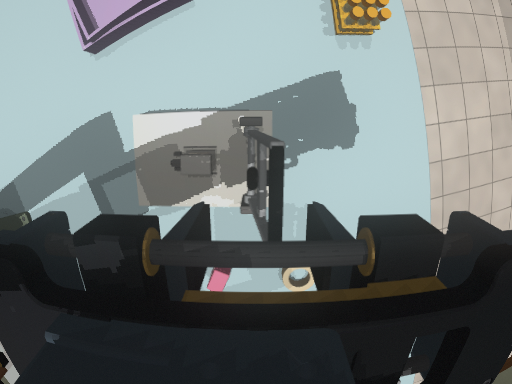

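```bash
python3 - <<'E'
from h import *
np.set_printoptions(precision=1,suppress=True)
f=dict(np.load("w8.npz"))
ux=np.array([np.cos(np.radians(-12)),np.sin(np.radians(-12)),0]);uy=np.array([-ux[1],ux[0],0]);H=np.array([542.3,125,50])+80*ux+[0,0,50]
for px in [(277.5,150),(277,195),(277,235)]:
    p=onz(f,px,268,True);print(p,(p-H)@ux,(p-H)@uy)
E
```

```text
[655.3 146.2 268. ] 26.14006039092618 44.230399424452564
[648.2 110.6 268. ] 26.575677540665122 7.957219063296517
[641.9  76.3 268. ] 27.57360922688742 -26.9524427226235
```

```bash
python3 -m creep '1.4 -.5 -1 0 0 -.008 -.3;0 0 -2.5 0 0 0 -.3;0 0 -2 0 0 0 -.3;0 0 0 0 0 0 -.3;0 0 0 0 0 0 -.3'
```

```text
time_s: 14.33
ee_pos: [645.6, 102.3, 271.7]
ee_rot: [-179.9, -0.1, -11.9]
force: [-0.5, -0.3, 0.5]
gripper_width: 59.1
```

```bash
python3 -m creep '.1 0 -1.5 0 0 0 -.3;0 0 -.7 0 0 0 -.3;0 0 0 0 0 0 1;0 0 0 0 0 0 1;0 0 0 0 0 0 1;0 0 0 0 0 0 1;0 0 0 0 0 0 1;0 0 0 0 0 0 1;0 0 0 0 0 0 1;0 0 0 0 0 0 1' 15
```

```text
time_s: 15.17
ee_pos: [648.2, 102.7, 256.9]
ee_rot: [-179.7, -0.6, -11.9]
force: [-1.1, 0.5, -2.0]
gripper_width: 11.6
```

```bash
python3 -m creep '-1.1 .24 .1 0 .01 0 1;-1.1 .24 .1 0 0 0 1;-1.2 .26 0 0 0 0 1;-1.2 .26 -.1 0 0 0 1;0 0 0 0 0 0 1'
cat > arc.py <<'E'
from h import *
ux=np.array([np.cos(np.radians(-12)),np.sin(np.radians(-12)),0]);uy=np.array([-ux[1],ux[0],0]);H=np.array([542.3,125,50])+80*ux+[0,0,50]
st=monitor.state();p=st["ee_pos"]
d=p-H;s=-d@ux;z=d[2]+11
q=np.arctan2(z,s);print("q",round(q,3),"r",round(np.hypot(s,z),1),"lat",round(d@uy,1),"rot",np.round(st["ee_rot"],2),"f",np.round(st["force"],1),"w",round(st["gripper_width"],1))
for dq in (.08,.16,.24,.32,.4,.5):
    a=q-dq;t=H-170*np.cos(a)*ux+np.array([0,0,170*np.sin(a)-11]);print(dq,np.round((t-p)/10,2))
E
python3 arc.py
```

```text
time_s: 15.58
ee_pos: [602.5, 112.2, 259.3]
ee_rot: [-179.8, -0.7, -11.9]
force: [-1.8, 1.7, -3.3]
gripper_width: 11.6
q 1.463 r 171.3 lat -0.0 rot [-179.79   -0.7   -11.88] f [-1.8  1.7 -3.3] w 11.6
0.08 [-1.3   0.28 -0.33]
0.16 [-2.6   0.56 -0.64]
0.24 [-3.86  0.82 -1.05]
0.32 [-5.1   1.09 -1.56]
0.4 [-6.28  1.34 -2.18]
0.5 [-7.69  1.64 -3.07]
```

```bash
python3 -m creep '-1.3 .28 -.2 0 .012 0 1;-1.3 .28 -.3 0 0 0 1;-1.25 .26 -.4 0 0 0 1;-1.2 .26 -.5 0 0 0 1;-1.1 .24 -.6 0 0 0 1;0 0 0 0 0 0 1'; python3 arc.py
```

```text
time_s: 16.08
ee_pos: [540.9, 125.0, 240.9]
ee_rot: [-179.9, -0.7, -11.8]
force: [1.4, 1.1, -6.8]
gripper_width: 11.5
q 1.079 r 172.3 lat -0.3 rot [-179.9    -0.73  -11.83] f [ 1.4  1.1 -6.8] w 11.5
0.08 [-1.03  0.25 -0.89]
0.16 [-2.12  0.48 -1.68]
0.24 [-3.14  0.7  -2.54]
0.32 [-4.1   0.9  -3.49]
0.4 [-4.97  1.09 -4.51]
0.5 [-5.95  1.3  -5.89]
```

```bash
python3 -m creep '-1.0 .22 -.85 0 .01 0 1;-1.0 .22 -.85 0 0 0 1;-1.0 .22 -.85 0 0 0 1;-.95 .2 -.9 0 0 0 1;-.85 .2 -1.0 0 0 0 1;0 0 0 0 0 0 1'; python3 arc.py
```

```text
time_s: 16.58
ee_pos: [494.6, 134.7, 201.3]
ee_rot: [-180.0, -0.7, -11.8]
force: [2.4, 0.1, -6.0]
gripper_width: 11.7
q 0.717 r 170.8 lat -0.4 rot [-179.99   -0.75  -11.78] f [ 2.4  0.1 -6. ] w 11.7
0.08 [-0.77  0.21 -1.11]
0.16 [-1.52  0.37 -2.23]
0.24 [-2.18  0.51 -3.41]
0.32 [-2.74  0.63 -4.65]
0.4 [-3.2   0.73 -5.92]
0.5 [-3.64  0.82 -7.56]
```

```bash
python3 -m creep '-.75 .18 -1.1 0 .01 0 1;-.7 .16 -1.1 0 0 0 1;-.65 .14 -1.1 0 0 0 1;-.5 .12 -1.1 0 0 0 1;0 0 0 0 0 0 1'; python3 arc.py
```

```text
time_s: 17.0
ee_pos: [470.4, 139.8, 160.7]
ee_rot: [179.8, -0.3, -11.8]
force: [1.8, 0.6, -4.4]
gripper_width: 11.9
q 0.437 r 169.4 lat -0.5 rot [179.8   -0.29 -11.76] f [ 1.8  0.6 -4.4] w 11.9
0.08 [-0.56  0.17 -1.23]
0.16 [-0.97  0.26 -2.52]
0.24 [-1.29  0.33 -3.84]
0.32 [-1.49  0.37 -5.18]
0.4 [-1.6   0.39 -6.54]
0.5 [-1.58  0.39 -8.24]
```

```bash
python3 - <<'E'
from h import *
f=save("scene","pics/s9.png")
w=f["img"][:,:,::-1]
cv2.imwrite('pics/c9.png',cv2.resize(w[90:230,290:430],(600,600)))
E
```

```text
(no output)
```

View pics/c9.png

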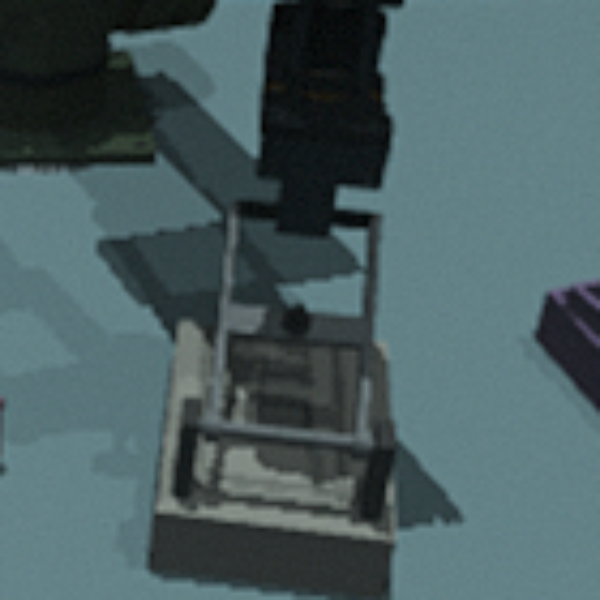

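```bash
python3 -m creep '-.4 .1 -.9 0 .004 0 1;-.35 .07 -.9 0 0 0 1;0 0 0 0 0 0 1'; python3 arc.py
```

```text
time_s: 17.3
ee_pos: [464.2, 141.0, 144.3]
ee_rot: [179.7, -0.1, -11.8]
force: [-0.6, -0.2, -2.8]
gripper_width: 11.5
q 0.333 r 169.0 lat -0.6 rot [ 1.7973e+02 -1.2000e-01 -1.1780e+01] f [-0.6 -0.2 -2.8] w 11.5
0.08 [-0.46  0.16 -1.27]
0.16 [-0.74  0.22 -2.6 ]
0.24 [-0.92  0.25 -3.95]
0.32 [-0.99  0.27 -5.3 ]
0.4 [-0.96  0.26 -6.66]
0.5 [-0.76  0.22 -8.35]
```

```bash
python3 -m creep '-.3 .08 -.7 0 0 0 1;-.2 .05 -.6 0 0 0 1;0 0 0 0 0 0 1'; python3 arc.py
```

```text
time_s: 17.55
ee_pos: [460.4, 141.9, 130.8]
ee_rot: [179.7, -0.3, -11.8]
force: [0.6, -0.1, -2.9]
gripper_width: 11.5
q 0.25 r 168.9 lat -0.5 rot [179.71  -0.31 -11.76] f [ 0.6 -0.1 -2.9] w 11.5
0.08 [-0.37  0.13 -1.3 ]
0.16 [-0.55  0.16 -2.65]
0.24 [-0.61  0.18 -4.01]
0.32 [-0.57  0.17 -5.37]
0.4 [-0.43  0.14 -6.72]
0.5 [-0.1   0.07 -8.38]
```

Now fine steps, reading force after each.

```bash
for i in 1; do python3 -m creep '-.12 .03 -.4 0 0 0 1;0 0 0 0 0 0 1'; done
```

```text
time_s: 17.72
ee_pos: [459.4, 142.2, 126.2]
ee_rot: [179.7, -0.3, -11.7]
force: [1.9, 0.7, -3.4]
gripper_width: 11.4
```

```bash
python3 -m creep '-.1 .02 -.4 0 0 0 1;0 0 0 0 0 0 1'
```

```text
time_s: 17.88
ee_pos: [458.6, 142.4, 121.9]
ee_rot: [179.7, -0.4, -11.7]
force: [1.2, -0.1, -3.5]
gripper_width: 11.6
```

```bash
python3 -m creep '-.08 .02 -.4 0 0 0 1;0 0 0 0 0 0 1'; python3 arc.py | head -1
```

```text
time_s: 18.05
ee_pos: [457.8, 142.6, 117.5]
ee_rot: [179.7, -0.4, -11.7]
force: [2.7, -0.6, -3.3]
gripper_width: 11.7
q 0.17 r 168.7 lat -0.3 rot [179.71  -0.38 -11.75] f [ 2.7 -0.6 -3.3] w 11.7
```

```bash
python3 -m creep '-.06 .01 -.4 0 0 0 1;0 0 0 0 0 0 1'
```

```text
time_s: 18.22
ee_pos: [457.2, 142.8, 113.1]
ee_rot: [179.7, -0.4, -11.7]
force: [1.9, -0.9, -2.8]
gripper_width: 11.7
```

```bash
python3 -m creep '-.05 .01 -.4 0 0 0 1;0 0 0 0 0 0 1'; python3 arc.py | head -1
```

```text
time_s: 18.38
ee_pos: [456.7, 142.9, 108.7]
ee_rot: [179.7, -0.4, -11.7]
force: [2.5, -1.9, -3.9]
gripper_width: 11.4
q 0.117 r 168.6 lat -0.3 rot [179.72  -0.39 -11.75] f [ 2.5 -1.9 -3.9] w 11.4
```

```bash
python3 -m creep '-.03 0 -.3 0 0 0 1;0 0 0 0 0 0 1'
```

```text
time_s: 18.55
ee_pos: [456.4, 143.0, 105.4]
ee_rot: [179.7, -0.4, -11.8]
force: [1.9, -0.5, -2.3]
gripper_width: 11.3
```

```bash
python3 -m creep '-.02 0 -.3 0 0 0 1;0 0 0 0 0 0 1'
```

```text
time_s: 18.72
ee_pos: [456.1, 143.0, 102.3]
ee_rot: [179.7, -0.4, -11.8]
force: [1.8, -2.0, -1.5]
gripper_width: 11.6
```

```bash
python3 -m creep '-.02 0 -.3 0 0 0 1;0 0 0 0 0 0 1'; python3 arc.py | head -1
```

```text
time_s: 18.88
ee_pos: [456.0, 143.1, 99.9]
ee_rot: [179.7, -0.4, -11.7]
force: [0.8, -1.8, -1.0]
gripper_width: 11.3
q 0.065 r 168.6 lat -0.3 rot [179.75  -0.41 -11.75] f [ 0.8 -1.8 -1. ] w 11.3
```

Force is beginning to rise (foot contact around q≈0.08). Continue in small steps.

```bash
python3 -m creep '0 0 -.3 0 0 0 1;0 0 0 0 0 0 1'
```

```text
time_s: 19.05
ee_pos: [455.8, 143.1, 97.5]
ee_rot: [179.8, -0.4, -11.8]
force: [0.6, -1.5, -1.5]
gripper_width: 11.9
```

```bash
python3 -m creep '0 0 -.3 0 0 0 1;0 0 0 0 0 0 1'; python3 arc.py | head -1
```

```text
time_s: 19.22
ee_pos: [455.8, 143.1, 95.0]
ee_rot: [179.8, -0.4, -11.8]
force: [1.4, -0.5, -1.0]
gripper_width: 11.8
q 0.036 r 168.5 lat -0.3 rot [179.77  -0.42 -11.76] f [ 1.4 -0.5 -1. ] w 11.8
```

```bash
python3 -m creep '0 0 -.3 0 0 0 1;0 0 -.2 0 0 0 1'
```

```text
time_s: 19.38
ee_pos: [455.7, 143.2, 91.0]
ee_rot: [179.8, -0.4, -11.8]
force: [-1.0, -2.8, 8.5]
gripper_width: 11.3
```

```bash
python3 -m creep '0 0 -.3 0 0 0 1;0 0 -.2 0 0 0 1'; python3 arc.py | head -1; python3 - <<'E'
from h import *
f=save("scene","pics/s10.png")
w=f["img"][:,:,::-1]
cv2.imwrite('pics/c10.png',cv2.resize(w[100:220,300:420],(600,600),interpolation=cv2.INTER_CUBIC))
E
```

```text
time_s: 19.55
ee_pos: [455.7, 143.1, 87.1]
ee_rot: [179.8, -0.5, -11.8]
force: [-1.3, -3.3, 9.2]
gripper_width: 11.5
q -0.011 r 168.5 lat -0.3 rot [179.79  -0.46 -11.76] f [-1.3 -3.3  9.2] w 11.5
```

View pics/c10.png

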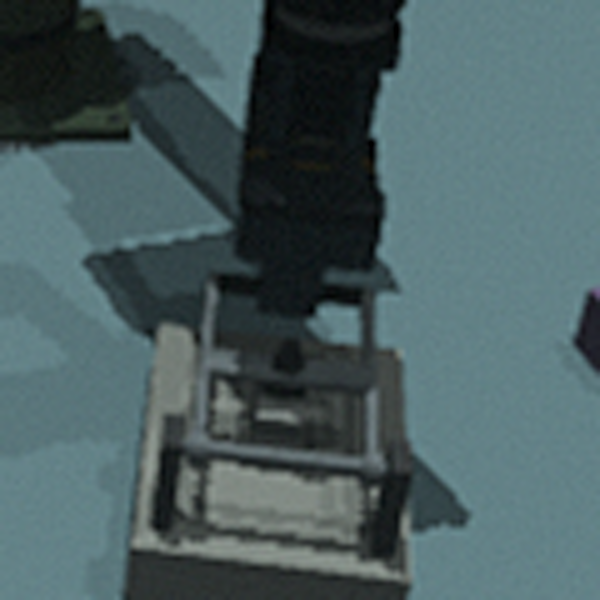

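```bash
python3 -m creep '0 0 -.25 0 0 0 1;0 0 -.15 0 0 0 1'; python3 arc.py | head -1
```

```text
time_s: 19.77
ee_pos: [455.7, 143.2, 84.3]
ee_rot: [179.8, -0.5, -11.8]
force: [-2.1, -2.6, 7.4]
gripper_width: 11.6
q -0.028 r 168.5 lat -0.2 rot [179.81  -0.49 -11.76] f [-2.1 -2.6  7.4] w 11.6
```

```bash
python3 -m creep '0 0 -.25 0 0 0 1;0 0 -.15 0 0 0 1'; python3 arc.py | head -1
```

```text
time_s: 19.93
ee_pos: [455.9, 143.2, 81.6]
ee_rot: [179.8, -0.5, -11.8]
force: [-1.6, -1.8, 9.0]
gripper_width: 11.8
q -0.044 r 168.5 lat -0.2 rot [179.83  -0.54 -11.75] f [-1.6 -1.8  9. ] w 11.8
```

```bash
python3 -m creep '0 0 -.25 0 0 0 1;0 0 -.15 0 0 0 1'; python3 arc.py | head -1
```

```text
time_s: 20.1
ee_pos: [456.0, 143.1, 79.6]
ee_rot: [179.8, -0.6, -11.8]
force: [-3.6, -2.0, 16.1]
gripper_width: 11.1
q -0.056 r 168.5 lat -0.2 rot [179.84  -0.58 -11.75] f [-3.6 -2.  16.1] w 11.1
```

```bash
python3 -m creep '0 0 -.2 0 0 0 1;0 0 -.15 0 0 0 1'; python3 arc.py | head -1
```

```text
time_s: 20.27
ee_pos: [456.0, 143.1, 79.2]
ee_rot: [179.9, -0.6, -11.8]
force: [-3.8, -3.8, 14.9]
gripper_width: 11.6
q -0.058 r 168.5 lat -0.2 rot [179.87  -0.62 -11.75] f [-3.8 -3.8 14.9] w 11.6
```

```bash
python3 -m creep '0 0 0 0 0 0 1;0 0 0 0 0 0 .3;0 0 0 0 0 0 .3;0 0 0 0 0 0 .3;0 0 0 0 0 0 .3;0 0 0 0 0 0 .3'; python3 arc.py | head -1
```

```text
time_s: 20.77
ee_pos: [454.6, 144.0, 78.9]
ee_rot: [180.0, -0.5, -11.9]
force: [0.1, -0.0, -0.5]
gripper_width: 31.8
q -0.06 r 170.0 lat 0.4 rot [179.95  -0.46 -11.86] f [ 0.1 -0.  -0.5] w 31.8
```

```bash
python3 -m creep '0 0 1 0 0 0 .3;0 0 2 0 0 0 .3;0 0 3.5 0 0 0 .3;0 0 4 0 0 0 .3;0 0 4 0 0 0 .3;-2 0 4 0 0 0 .3;-3 0 2 0 0 0 .3;-3 0 0 0 0 0 .3;-3 0 0 0 0 0 .3;0 0 0 0 0 0 .3;0 0 0 0 0 0 .3'
python3 - <<'E'
from h import *
np.set_printoptions(precision=1,suppress=True)
F={c:save(c,f"pics/{c}11.png") for c in ("scene","top","wrist")}
ux=np.array([np.cos(np.radians(-12)),np.sin(np.radians(-12)),0]);H=np.array([542.3,125,50])+80*ux+[0,0,50]
for q in (-.06,.07,.14):
    b=H-170*np.cos(q)*ux+[0,0,170*np.sin(q)]
    print(q,[proj(F[c],b) for c in("scene","top")])
for c in ("scene","top"):
  for n in ["clamp_bar","cartridge_center","tube_rack","tape_roll","mouse"]: print(c,n,[(np.round(m["at"],1).tolist(),round(m["confidence"],2)) for m in models.mark_of(c,n)[:3]])
a=F["scene"]["img"][100:220,300:420,::-1];b=F["top"]["img"][160:270,85:195,::-1]
cv2.imwrite('pics/c11.png',np.hstack([cv2.resize(a,(400,400),interpolation=cv2.INTER_CUBIC),cv2.resize(b,(400,400),interpolation=cv2.INTER_CUBIC)]))
print(monitor.state()["force"],monitor.state()["ee_pos"])
E
```

```text
time_s: 21.68
ee_pos: [338.7, 143.8, 286.0]
ee_rot: [180.0, 0.0, -12.0]
force: [0.2, -0.4, -0.7]
gripper_width: 32.0
-0.06 [array([357. , 159.9]), array([120.5, 245.7])]
0.07 [array([358. , 153.9]), array([117.1, 245.6])]
0.14 [array([358.5, 150.8]), array([115.4, 245. ])]
scene clamp_bar [([357.1, 156.3], 0.7), ([358.3, 191.1], 0.6)]
scene cartridge_center [([283.1, 189.7], 0.68), ([211.4, 199.1], 0.6), ([354.2, 187.3], 0.5)]
scene tube_rack [([213.9, 246.6], 0.61), ([267.8, 230.7], 0.46)]
scene tape_roll [([264.5, 229.0], 0.89)]
scene mouse [([178.5, 184.1], 0.68)]
top clamp_bar [([117.8, 248.1], 0.91)]
top cartridge_center [([226.1, 220.5], 0.69), ([317.0, 212.1], 0.67), ([135.0, 203.5], 0.58)]
top tube_rack [([310.2, 139.4], 0.79)]
top tape_roll [([246.7, 163.3], 0.84)]
top mouse [([363.5, 256.9], 0.71)]
[-0.   0.6  0.3] [339.4 143.7 285.5]
```

View pics/c11.png

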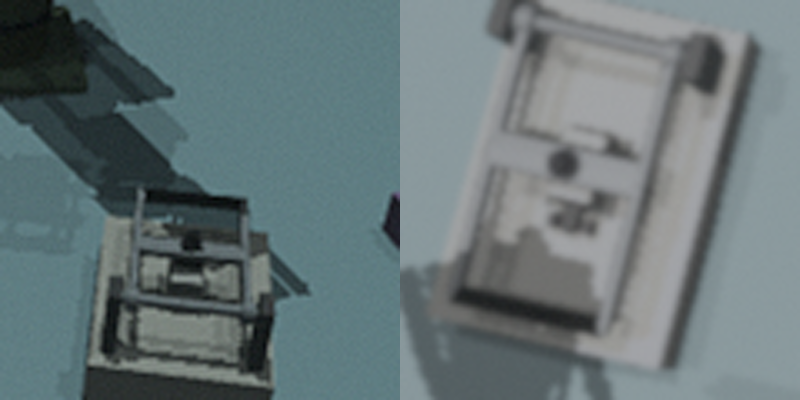

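View pics/wrist11.png

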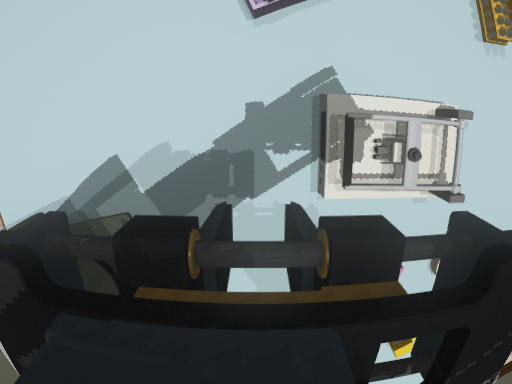

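```bash
python3 -c "
from workcell import job
print(job.job_done())"
```

```text
the job is handed in; nothing more can be done
None
```

I loaded the cartridge, closed the clamp on it and handed the job in at about 22 s of the 72 s allowed. The hand-in gave no verdict.

- **Choice of part:** In the top picture three parts look like the cartridge: white at (275, 213), pink at (230, 220) and yellow at (315, 206). I took the white one, checked first in a close crop from the wrist camera.
- **Placing:** I gripped the cartridge across its 28 mm sides and lowered it into the pocket with no noticeable contact force. I then let go; the wrist picture showed it square in the pocket with its nozzle lined up with the fork.
- **Clamping:** I pinched the clamp bar and brought it over from about 1.74 rad. The foot met the cartridge at about 0.07 rad and drove it at 7–9 N. At about -0.06 rad the force jumped to 16 N and the bar stopped moving, so I stopped there and let go.
- **Last checks:**
  - After release the bar in the scene and top pictures matched a clamp angle of about -0.06 rad, so the clamp stayed closed.
  - Bar travel from contact to the stop corresponds to about 9–10 mm of seat travel. That is inferred, as the seat cannot be seen directly.
  - The tube rack, tape roll and mouse were found within a few pixels of their starting marks.
  - The hand was clear and the wrist force was about zero.
- **What disagreed:** The first pocket estimate from the top camera was about 7 mm off the wrist camera's in x. I used the wrist measurement, and the pocket fit agreed with it.

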